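# Dress the dough-cutter wheel with the block file

### The arm

A 6-joint arm with a two-finger parallel gripper is mounted at the origin on the work surface. World frame = base frame: x ahead of the robot, y to its left, z up, the work surface at z = 0. Lengths are in m, angles in rad, forces in N, time in s.
With the tool pointing down it reaches from about 0.25 to 0.725 m from the base axis. Payload 4 kg.
Tool frame: the origin (TCP) lies at the very end of the fingers, on their centre line; the grasp point (between the pads) lies 19 mm behind it; x points along the fingers, z is the direction in which the jaws open and shut, and the axes are right-handed (so a half turn about x gives the same grasp; the last joint's range is limited). The gripper opens to 85 mm and grips with 20 to 120 N. Pads are 22 mm wide; open, the fingers measure 114 mm over their backs; the gripper's body (76 mm by 85 mm) begins 54 mm behind the grasp point. The pads swing forward as they close: fully open they stand 13 mm farther back than shut.
Start: joints at [-1.112, 0.241, 0.005, 1.335, 0, 1.571], TCP at [0.221, -0.448, 0.231] pointing down, gripper open.
Joint ranges: [-2.72, 2.72], [-1.05, 1.87], [-1.09, 1.28], [-1.99, 2.15], [-1.42, 1.44], [-3.14, 3.14]. Speed limits (rad/s): [2.79, 2.79, 3.14, 3.14, 3.14, 3.14].

### API

Orientations are given as a unit quaternion [x, y, z, w].
In Python, from workcell import bot gives the robot as it stands.
- The arm moves only by the tool step_arm, never from a script. Its argument "series" is a list of rows, each an object of numbers: "x", "y", "z": the shift along the world's x, y, z in cm; "twist": the turn about the world's z in degrees; "jaw": the finger opening in cm, from 0 to 8.54. In form: [{"x": .., "y": .., "z": .., "twist": .., "jaw": ..}, ...]. A call has 1 to 10 rows; each row is the pose to reach, as a shift and turn from the pose measured when the call began; what a row does not reach only later rows make up. A row lasts 1/12 s, in which the tool goes at most 41.7 mm and 7.16 degrees, less where a joint would pass 70% of its speed; a pose out of reach is approached as far as the arm can. A call with a gripper value outside its range is refused whole. The fingers move at their own pace and stop on an object; the grip force is fixed at half the most. Time passes only in rows, so rows that repeat a pose let the fingers close. It gives the time, the measured TCP pose, the force and the opening at its end, in the units of the state.
- bot.get_obs(): the state, without advancing time (a new reading comes with each control period).
- bot.camera(name): name is "scene" or "top" or "wrist"; returns (picture, depth): 480x640x3 uint8, red, green, blue; 480x640 float32, m along the optical axis (not along the pixel's ray), 0 where there is no reading.
- bot.camera_info(name): a dict with "camera_matrix" (3x3 intrinsics, pixels), "R" (3x3) and "t" (3): a world point X has camera coordinates R X + t; the wrist camera has in their place "mount" (4x4, takes a point from camera to tool coordinates, whose origin is the TCP and whose axes are the tool frame's). Camera axes: x right, y down, z forward; pixel columns grow to the right and rows downward; lengths in m; the calibration is good to about 2 mm. A picture is of the moment at which its call begins: read the wrist's pose just before it. camera_info takes no time and is no camera call.
- bot.job_done(): hands the job in, once; it reports no verdict.
The state is a dict: "clock": time; "joint_pos": joint angles; "joint_vel": joint speeds; "tau": joint torques, N m; "eef_pos": TCP position; "tool_rot": TCP orientation; "ft_force": force on the tool from outside, world axes, zero at the start; "ft_torque": the same for the moment, N m; "grip_width": finger opening in m.
Only numpy, scipy, OpenCV 4.12 (cv2) and the standard library are available. Lean on these libraries where they do the work, as an engineer would, in place of code of your own. Each camera call takes 0.05 s, during which the arm holds its last target.

### The job

Take the block file out of its wooden tray and dress the rim of the dough-cutting wheel in the stand: lay the file flat across the top of the rim and push it away from you with steady, moderate pressure, so that the stiff wheel is carried round under it; work on forward strokes only and lift the file clear for each return, never letting the wheel be turned backwards or turning it by hand. Go on until the wheel's index pin has come right round to the top of the wheel and stop there, then lay the file flat in its tray again. Leave the other things on the bench alone.

Things in the scene. Friction and masses are not known exactly. Their poses are not given: they have to be found in the camera images.
- file_grip (a point): block file, loose, 0.4-0.75 kg, same both ways round: flat steel blade 220 long (x), 32 wide (y), 6 mm thick; on its middle a wooden grip block 70 long (x), 24 wide (y), 50 mm high. Point: centre of the grip block, 31 mm above the blade's underside (filing face), 25 mm above its upper face; z up. Pinch its 24 mm width from above with 50-90 N: weaker it twists, at full strength it judders
- tray_floor (a point): the file's shallow plywood tray, fixed: inside 250 (x) by 80 mm (y), walls 4 mm thick, 8 mm high above its floor. Point: centre of the floor, 4 mm above the bench. The file lies in it lengthwise along x, either way round
- wheel_top (a point): top of the wheel's rim, mid-thickness, at the axle's middle setting (165 mm above the bench); fixed to the stand. The axle is clamped up to 6 mm higher or lower: feel for the rim. x = forward stroke, level, in the wheel's plane, away from the robot; y = along the axle to the column; z up. Steel disc, radius 45, rim 6 mm wide. File friction 0.45-0.75: under about 5 N it slips; over 20 N is too much
- stand: fixed steel stand of the wheel; origin on the bench straight below the wheel's centre, axes as wheel_top. Column 19 to 60 mm off along +y, at most 145 mm high (lower than the rim); base plate 150 by 110 mm, 12 mm thick. The axle (middle setting 120 mm up) is sprung: the wheel sinks about 1 mm per 6 N of downward load
- wheel (a joint): turn (rad, endless) of the wheel on its stiff axle; grows as the rim's top moves along +x of wheel_top, 1 rad per 45 mm of stroke without slip; about 2.4 N of drag turns it. 0: index pin at the top (9 mm thick pin, 31 mm from the axle, sticking 18 mm out of the face away from the column). It starts 0.3 to 1.3 past the top; at 6.28 it is at the top again
Not all that is in view belongs to the job. What is shaped like the stand but green, purple or red is not meant.

How it is judged:
By the outcome, as a careful person would: the job done as asked, in the order asked, and still so for the second after the job is handed in, with the robot touching nothing.
It also fails if it takes over 69 s, if anything falls off the work surface, if the arm or the gripper's body presses on something with over 40 N, if the wrist force passes 120 N, or if a joint passes its speed limit or range.

## Working session

There is one attempt and no reset: what is moved stays moved. The work goes in short steps, Python scripts to look and compute and a tool call to move; the robot and the scene stay as the last step left them, time stands still between calls to the robot, and variables do not carry over. Pictures are saved under pics/ and viewed, and the job is handed in when it is done.

Besides the shell and the picture viewer there is one more tool, called after "Emit:" as a command line: name --argument value ..., lists and objects as JSON in quotes. step_arm: Moves the arm, as the interface text tells. Its arguments: {"type":"object","properties":{"series":{"type":"array","items":{"type":"object","properties":{"x":{"type":"number"},"y":{"type":"number"},"z":{"type":"number"},"twist":{"type":"number"},"jaw":{"type":"number"}}}}},"required":["series"]}

```bash
mkdir -p pics; ls
cat > h.py <<'E'
from workcell import bot
import numpy as np, cv2, json
def snap(n,f):
    p,d=bot.camera(n); cv2.imwrite('pics/'+f+'.png',cv2.cvtColor(p,cv2.COLOR_RGB2BGR)); np.savez('pics/'+f+'.npz',p=p,d=d); return p,d
def pts(n,d):
    c=bot.camera_info(n);K=np.array(c['camera_matrix']);R=np.array(c['R']);t=np.array(c['t'])
    v,u=np.mgrid[:480,:640]
    X=np.stack([(u-K[0,2])/K[0,0]*d,(v-K[1,2])/K[1,1]*d,d],-1)
    return (X-t)@R
E
python3 - <<'E'
from h import *
print(bot.get_obs())
for n in('scene','top'):
    snap(n,n+'0'); print(n,bot.camera_info(n))
E
```

```text
pics
{'clock': 0.0, 'joint_pos': array([-1.11197847e+00,  2.41459128e-01,  3.70208802e-03,  1.33521333e+00,
        2.37021081e-05,  1.57079941e+00]), 'joint_vel': array([-0.0009273 , -0.00058203, -0.00073072,  0.00170848, -0.00100018,
        0.00044528]), 'tau': array([-1.25685765e-03, -3.72314215e+01,  2.52409798e+01,  1.68577203e-02,
       -9.57797783e-05,  1.94499069e-05]), 'eef_pos': array([ 0.22116321, -0.44770313,  0.23038148]), 'tool_rot': array([ 0.37361301,  0.60124899, -0.37278742,  0.5999521 ]), 'ft_force': array([0.08848428, 0.63346585, 0.05730789]), 'ft_torque': array([-0.00695029,  0.00640414,  0.01566692]), 'grip_width': 0.08544116358713845}
scene {'camera_matrix': array([[583.17780946,   0.        , 317.6762463 ],
       [  0.        , 583.17780946, 236.30072064],
       [  0.        ,   0.        ,   1.        ]]), 'R': array([[ 0.4222269 ,  0.9063563 , -0.01557882],
       [ 0.58694858, -0.28644658, -0.75725803],
       [-0.69080808,  0.31059075, -0.65293   ]]), 't': array([-0.28989607, -0.10418677,  1.48250192])}
top {'camera_matrix': array([[478.7488936 ,   0.        , 328.85689405],
       [  0.        , 478.7488936 , 239.4839227 ],
       [  0.        ,   0.        ,   1.        ]]), 'R': array([[ 1.43773612e-02, -9.99896375e-01, -7.29023585e-04],
       [-9.97164966e-01, -1.42842221e-02, -7.38782261e-02],
       [ 7.38601569e-02,  1.78913072e-03, -9.97267003e-01]]), 't': array([0.11577113, 0.40511056, 0.95468993])}
```

View pics/scene0.png

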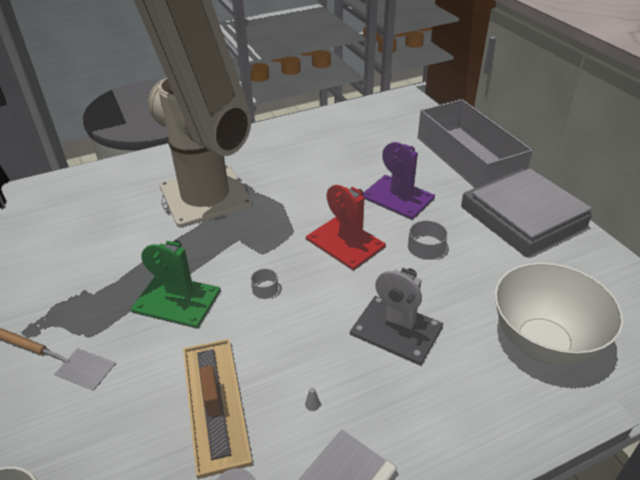

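View pics/top0.png

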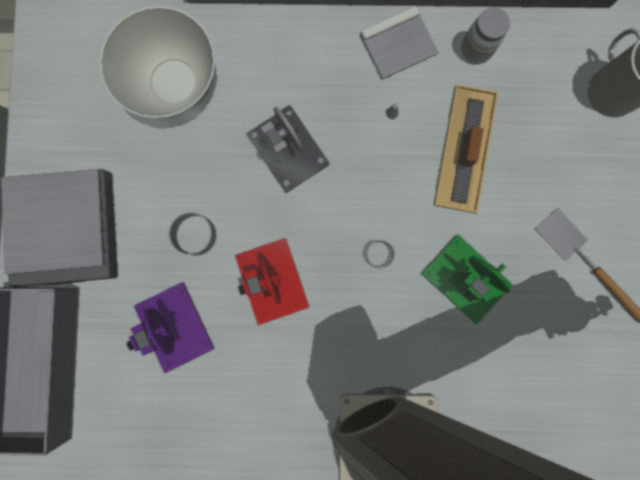

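Could be mistaken for the target, in top-image pixels: the stands are grey (288,145), red (268,282), purple (172,328) and green (468,280). The file could only be confused with the spatula (560,235) or scraper (400,45). I choose the grey stand and the brown-grip block file in the plywood tray (466,150). Next I take a close crop and measure.

Run:
```python
from h import *
a=np.load('pics/top0.npz');b=np.load('pics/scene0.npz')
def crop(p,r0,r1,c0,c1,k): return cv2.resize(cv2.cvtColor(p[r0:r1,c0:c1],cv2.COLOR_RGB2BGR),None,fx=k,fy=k,interpolation=cv2.INTER_CUBIC)
A=crop(a['p'],90,210,230,350,3.3);B=crop(b['p'],255,375,340,460,3.3)
C=crop(a['p'],80,220,420,520,2.83)[:396]
im=np.hstack([A,B]);cv2.imwrite('pics/crop0.png',im);cv2.imwrite('pics/crop1.png',C)
P=pts('top',a['d']);Q=pts('scene',b['d'])
np.save('pics/P.npy',P);np.save('pics/Q.npy',Q)
hsv=cv2.cvtColor(a['p'],cv2.COLOR_RGB2HSV)
for r,c in[(145,473),(128,288),(150,300),(200,400),(110,455)]: print(P[r,c],hsv[r,c],a['p'][r,c])
# wheel cloud
for nm,W in(('top',P),('scene',Q)):
    m=(np.abs(W[...,0]-.6)<.15)&(np.abs(W[...,1]-.1)<.13)&(W[...,2]>.05)&(W[...,2]<.25)
    print(nm,m.sum(),W[m].min(0),W[m].max(0))
```

```text
[ 0.58975863 -0.15826759  0.05999089] [ 12 133 107] [107  74  51]
[0.58645085 0.19539914 0.16338485] [120   5  95] [93 93 95]
[0.56134366 0.17712544 0.11172621] [90 15 69] [65 69 69]
[ 0.48864537 -0.02451673 -0.00057677] [ 73  11 159] [152 159 155]
[ 0.67949715 -0.13824078  0.00357955] [ 20 103 156] [156 134  93]
top 916 [ 0.55302179 -0.00241317  0.05029028] [0.66919289 0.22998711 0.16748574]
scene 1463 [0.55479209 0.17307467 0.0502247 ] [0.64189342 0.22999197 0.16774673]
```

View pics/crop0.png

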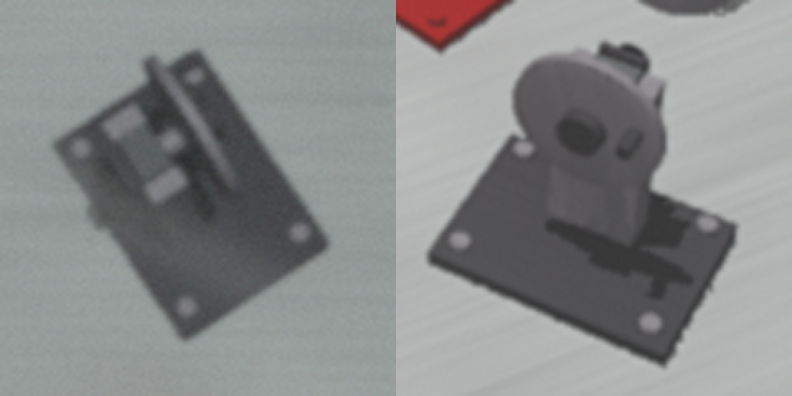

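View pics/crop1.png

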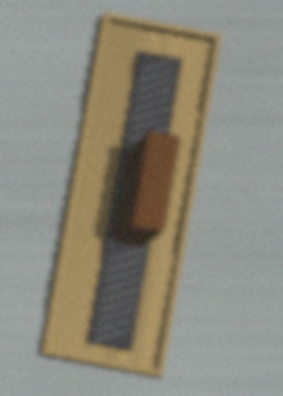

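Run:
```python
from h import *
P=np.load('pics/P.npy');Q=np.load('pics/Q.npy')
a=np.load('pics/top0.npz');hsv=cv2.cvtColor(a['p'],cv2.COLOR_RGB2HSV)
box=lambda W:(np.abs(W[...,0]-.59)<.12)&(np.abs(W[...,1]-.2)<.12)
# base plate top z~12mm: dark pixels
m=box(P)&(np.abs(P[...,2]-.012)<.005)&(hsv[...,2]<110)
m=cv2.morphologyEx(m.astype(np.uint8),cv2.MORPH_OPEN,np.ones((3,3)))
n,l,s,_=cv2.connectedComponentsWithStats(m);print(s)
r=cv2.minAreaRect(P[m>0][:,:2].astype(np.float32)*1000);print('base rect',r,cv2.boxPoints(r))
# wheel face from scene cam
mm=box(Q)&(Q[...,2]>.08)
X=Q[mm];print(len(X))
# vertical plane ransac
rng=np.random.default_rng(0);best=0
for _ in range(800):
    i,j=rng.integers(len(X),size=2);d=X[j,:2]-X[i,:2]
    L=np.hypot(*d)
    if L<.03: continue
    nn=np.array([-d[1],d[0]])/L;e=np.abs((X[:,:2]-X[i,:2])@nn)<.0015
    if e.sum()>best:best=e.sum();B=e
Y=X[B];c=Y.mean(0);u,s_,vt=np.linalg.svd(Y[:,:2]-c[:2]);print('plane',best,c,'dir',vt[0],np.degrees(np.arctan2(vt[0,1],vt[0,0])))
t=(Y[:,:2]-c[:2])@vt[0];print('t range',t.min(),t.max(),'z',Y[:,2].min(),Y[:,2].max())
mid=c[:2]+vt[0]*(t.min()+t.max())/2;print('mid',mid)
# top rim points
for nm,W in(('top',P),('scene',Q)):
    k=box(W)&(W[...,2]>.155);print(nm,k.sum(),W[k].mean(0),np.round(W[k][:12],4))
```

```text
[[     0      0    640    480 304789]
 [   247    110     82     81   2317]
 [   270    116     11     15     94]]
base rect ((591.2117309570312, 209.67529296875), (149.45616149902344, 109.87477111816406), 34.503944396972656) [[498.50928 212.6178 ]
 [560.74927 122.07141]
 [683.9142  206.73279]
 [621.6742  297.27917]]
1574
plane 752 [0.60279838 0.19741215 0.12458358] dir [0.82533619 0.56464163] 34.37740919818925
t range -0.043784161352152275 0.04453395476384954 z 0.08048672947831835 0.16676459167462634
mid [0.6031078  0.19762384]
top 158 [0.59688151 0.20016718 0.16158726] [[0.6229 0.2163 0.1556]
 [0.6224 0.2144 0.1568]
 [0.6206 0.2161 0.1569]
 [0.6204 0.2142 0.1576]
 [0.62   0.2123 0.1588]
 [0.6186 0.2177 0.1574]
 [0.6183 0.2159 0.1582]
 [0.6177 0.2139 0.1602]
 [0.6185 0.2124 0.1578]
 [0.6186 0.2106 0.1577]
 [0.6164 0.2158 0.1586]
 [0.6165 0.214  0.1585]]
scene 183 [0.60261638 0.19994455 0.1603001 ] [[0.5787 0.1892 0.1578]
 [0.5815 0.1894 0.1601]
 [0.5824 0.191  0.1602]
 [0.5825 0.193  0.1595]
 [0.586  0.1927 0.1627]
 [0.5864 0.1945 0.1623]
 [0.5872 0.1961 0.1623]
 [0.5762 0.1846 0.1551]
 [0.5789 0.185  0.1573]
 [0.5778 0.1879 0.1551]
 [0.5829 0.1865 0.1602]
 [0.5818 0.1894 0.158 ]]
```

The crops confirm a grey stand with its pin-bearing face away from the column, and the file in its tray with the grip in the middle. Now the exact file and tray pose, the starting pin angle and the tool yaw.

```bash
cat >> h.py <<'E'
from scipy.spatial.transform import Rotation as Ro
def ray(n,u,v,z):
    c=bot.camera_info(n);K=np.array(c['camera_matrix']);R=np.array(c['R']);t=np.array(c['t'])
    uv=np.atleast_2d(np.c_[u,v]).astype(float)
    d=np.c_[(uv[:,0]-K[0,2])/K[0,0],(uv[:,1]-K[1,2])/K[1,1],np.ones(len(uv))]@R
    o=-R.T@t; return o+d*((z-o[2])/d[:,2])[:,None]
def tool():
    o=bot.get_obs();M=Ro.from_quat(o['tool_rot']).as_matrix()
    return o,M
E
python3 - <<'E'
from h import *
P=np.load('pics/P.npy');Q=np.load('pics/Q.npy')
a=np.load('pics/top0.npz');b=np.load('pics/scene0.npz')
for nm,f,W in(('top',a,P),('scene',b,Q)):
    hsv=cv2.cvtColor(f['p'],cv2.COLOR_RGB2HSV)
    reg=(np.abs(W[...,0]-.585)<.2)&(np.abs(W[...,1]+.16)<.1)
    g=reg&(W[...,2]>.054)&(hsv[...,1]>90)
    r=cv2.minAreaRect(W[g][:,:2].astype(np.float32)*1000);print(nm,'grip',g.sum(),W[g].mean(0),r)
    t=reg&(W[...,2]<.02)&(hsv[...,1]>60)&(hsv[...,0]>12)&(hsv[...,0]<28)
    t=cv2.morphologyEx(t.astype(np.uint8),cv2.MORPH_OPEN,np.ones((3,3)))
    v,u=np.nonzero(t);X=ray(nm,u,v,.010)
    print(nm,'tray',t.sum(),cv2.minAreaRect(X[:,:2].astype(np.float32)*1000))
    bl=reg&(W[...,2]<.025)&(hsv[...,1]<60)&(hsv[...,2]<110)
    bl=cv2.morphologyEx(bl.astype(np.uint8),cv2.MORPH_OPEN,np.ones((3,3)))
    n,l,s,_=cv2.connectedComponentsWithStats(bl);k=1+np.argmax(s[1:,4]);
    v,u=np.nonzero(bl);X=ray(nm,u,v,.010);print('blade',cv2.minAreaRect(X[:,:2].astype(np.float32)*1000))
o,M=tool();print('tool axes',M.round(3))
# pin: scene points in front of face
ang=np.radians(34.4);xs=np.array([np.cos(ang),np.sin(ang)]);ys=np.array([-xs[1],xs[0]])
c0=np.array([.6031,.1976]);D=Q[...,:2]-c0
X=D@xs;Y=D@ys;Z=Q[...,2]-.1215
m=(np.hypot(X,Z)<.05)&(Y<-.004)&(Y>-.03)
v,u=np.nonzero(m)
pm=m&(np.hypot(X,Z)>.02)
print(m.sum(),pm.sum(),'pin',X[pm].mean(),Y[pm].min(),Z[pm].mean(),np.arctan2(X[pm].mean(),Z[pm].mean()))
face=(np.abs(Y)<.003)&(np.hypot(X,Z)<.055)
print(X[face].min(),X[face].max(),Z[face].max())
# circle fit of face boundary
fm=(face|m).astype(np.uint8);cs,_=cv2.findContours(fm,cv2.RETR_EXTERNAL,cv2.CHAIN_APPROX_NONE);k=max(cs,key=cv2.contourArea)[:,0]
from scipy.optimize import least_squares
xx=X[k[:,1],k[:,0]];zz=Z[k[:,1],k[:,0]];s=zz>-.03
f=least_squares(lambda p:np.hypot(xx[s]-p[0],zz[s]-p[1])-.045,[0,0],loss='soft_l1',f_scale=.001);print('centre',f.x)
E
```

```text
top grip 421 [ 0.5917065  -0.16039283  0.05983851] ((592.133544921875, -160.9545135498047), (24.16744613647461, 70.06863403320312), 80.00538635253906)
top tray 3537 ((597.98779296875, -158.92723083496094), (89.25476837158203, 258.6837463378906), 79.76197052001953)
blade ((634.8758544921875, -166.06858825683594), (41.97258377075195, 303.2610168457031), 83.42650604248047)
scene grip 474 [ 0.59738342 -0.16063359  0.0590069 ] ((595.39453125, -160.18470764160156), (23.272994995117188, 72.15487670898438), 79.91178894042969)
scene tray 4706 ((600.7064208984375, -157.5965576171875), (88.37005615234375, 262.7664794921875), 79.59014129638672)
blade ((596.4617919921875, -159.72503662109375), (31.38486671447754, 220.22142028808594), 79.82749938964844)
tool axes [[-0.001  0.897  0.443]
 [ 0.002  0.443 -0.897]
 [-1.    -0.    -0.002]]
188 46 pin 0.029837388525723204 -0.020994473688028103 0.011366844124973482 1.2068109336434536
-0.04413867518349738 0.044459352615594035 0.04624672820680539
centre [ 0.00023477 -0.00116296]
```

Tool yaw has to turn by +143.6° (this keeps joint 6 near 0). I travel high first.

Emit:
step_arm --series '[{"x":1.5,"y":1.2,"twist":7,"jaw":8.5},{"x":3.5,"y":2.7,"twist":14,"jaw":8.5},{"x":5.5,"y":4.2,"twist":21,"jaw":8.5},{"x":7.5,"y":5.8,"twist":28,"jaw":8.5},{"x":9.5,"y":7.3,"twist":35,"jaw":8.5},{"x":11.5,"y":8.8,"twist":42,"jaw":8.5},{"x":13.5,"y":10.4,"twist":49,"jaw":8.5},{"x":15.5,"y":11.9,"twist":56,"jaw":8.5},{"x":17.5,"y":13.5,"twist":63,"jaw":8.5},{"x":19.5,"y":15,"twist":70,"jaw":8.5}]'

```text
$.series[0]: bad value
```

Emit:
step_arm --series '[{"x":1.8,"y":1.4,"twist":7,"z":-1,"jaw":8.5},{"x":3.6,"y":2.8,"twist":14,"z":-2,"jaw":8.5},{"x":5.4,"y":4.2,"twist":21,"z":-3,"jaw":8.5},{"x":7.2,"y":5.6,"twist":28,"z":-4,"jaw":8.5},{"x":9,"y":7,"twist":35,"z":-5,"jaw":8.5},{"x":10.8,"y":8.4,"twist":42,"z":-6,"jaw":8.5},{"x":12.6,"y":9.8,"twist":49,"z":-7,"jaw":8.5},{"x":14.4,"y":11.1,"twist":56,"z":-8,"jaw":8.5},{"x":16.2,"y":12.4,"twist":63,"z":-9,"jaw":8.5},{"x":17.8,"y":13.7,"twist":70,"z":-9,"jaw":8.5}]'

```text
clock: 0.93
eef_pos: [0.3988, -0.3089, 0.138]
tool_rot: [-0.04, 0.708, 0.042, 0.704]
ft_force: [-0.7, 0.7, 0.1]
grip_width: 0.0847
```

```bash
cat >> h.py <<'E'
def pose():
    o,M=tool();y=np.degrees(np.arctan2(M[1,2],M[0,2]))
    print('t',round(o['clock'],2),'tcp',o['eef_pos'].round(4),'jawyaw',round(y,2),'tilt',M[:,0].round(4),'F',o['ft_force'].round(2),'T',o['ft_torque'].round(3),'w',round(o['grip_width'],4),'j',o['joint_pos'].round(2))
    return o,M,y
E
python3 - <<'E'
from h import *
o,M,y=pose()
print('to go cm',(np.array([.594,-.1605,.018])-o['eef_pos'])*100,79.9-y)
snap('wrist','wrist1');c=bot.camera_info('wrist');print(c)
E
```

```text
t 0.93 tcp [ 0.3988 -0.3089  0.138 ] jawyaw 6.65 tilt [-0.0055  0.0027 -1.    ] F [-0.72  0.68  0.05] T [-0.021  0.011 -0.   ] w 0.0847 j [-0.66  0.31 -0.15  1.12 -0.    0.8 ]
to go cm [ 19.52281613  14.83822526 -11.99658115] 73.24736183621457
{'camera_matrix': array([[353.55425019,   0.        , 317.58764498],
       [  0.        , 353.55425019, 242.40484199],
       [  0.        ,   0.        ,   1.        ]]), 'mount': array([[ 2.29020474e-04, -2.81402135e-01,  9.59589905e-01,
        -1.42196654e-01],
       [ 2.50761759e-04, -9.59589884e-01, -2.81402188e-01,
         7.18120565e-02],
       [ 9.99999942e-01,  3.05075315e-04, -1.49200836e-04,
        -2.48514475e-04],
       [ 0.00000000e+00,  0.00000000e+00,  0.00000000e+00,
         1.00000000e+00]])}
```

The first call was refused because every field must be present; the second one ran and was harmless. I continue with one call at a time.

Emit:
step_arm --series '[{"x":2,"y":1.5,"z":0,"twist":7,"jaw":8.5},{"x":4,"y":3,"z":0,"twist":14,"jaw":8.5},{"x":6,"y":4.5,"z":0,"twist":21,"jaw":8.5},{"x":8,"y":6,"z":0,"twist":28,"jaw":8.5},{"x":10,"y":7.5,"z":0,"twist":35,"jaw":8.5},{"x":12,"y":9,"z":0,"twist":42,"jaw":8.5},{"x":14,"y":10.5,"z":0,"twist":49,"jaw":8.5},{"x":16,"y":12,"z":0,"twist":56,"jaw":8.5},{"x":18,"y":13.5,"z":0,"twist":63,"jaw":8.5},{"x":19.5,"y":14.8,"z":0,"twist":70,"jaw":8.5}]'

```text
clock: 1.82
eef_pos: [0.5978, -0.1581, 0.1382]
tool_rot: [-0.441, 0.553, 0.443, 0.55]
ft_force: [-0.2, 0.3, 0.3]
grip_width: 0.0849
```

Run:
```python
from h import *
o,M,y=pose()
print('to go cm',(np.array([.594,-.1605,.018])-o['eef_pos'])*100,79.9-y)
p,d=snap('wrist','wrist1')
c=bot.camera_info('wrist');K=c['camera_matrix'];m=c['mount']
v,u=np.mgrid[:480,:640];X=np.stack([(u-K[0,2])/K[0,0]*d,(v-K[1,2])/K[1,1]*d,d],-1)
W=(X@m[:3,:3].T+m[:3,3])@M.T+o['eef_pos']
h=cv2.cvtColor(p,cv2.COLOR_RGB2HSV)
g=(h[...,1]>90)&(W[...,2]>.053)&(W[...,2]<.066)&(d>0)
g=cv2.morphologyEx(g.astype(np.uint8),cv2.MORPH_OPEN,np.ones((5,5)))>0
print(g.sum(),W[g].mean(0),cv2.minAreaRect(W[g][:,:2].astype(np.float32)*1000))
```

```text
t 1.82 tcp [ 0.5978 -0.1581  0.1382] jawyaw 77.43 tilt [-4.5e-03 -5.0e-04 -1.0e+00] F [-0.22  0.3   0.34] T [-0.029 -0.042  0.01 ] w 0.0849 j [-0.26  0.53  0.19  1.23 -0.   -0.04]
to go cm [ -0.38405516  -0.2402912  -12.0235633 ] 2.470431742354478
3659 [ 0.58997439 -0.16163583  0.05930485] ((591.913818359375, -162.100830078125), (24.036611557006836, 69.35358428955078), 79.81861114501953)
```

View pics/wrist1.png

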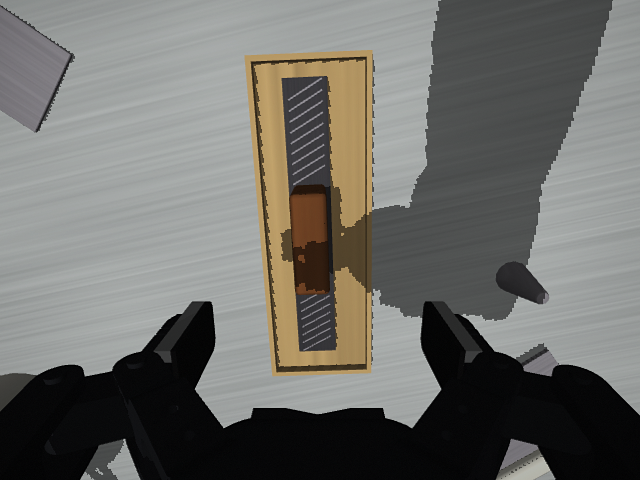

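The wrist view shows the brown grip at (310,240), parallel to the jaws, with nothing in the fingers' way. Three views agree on grip centre ≈ (0.593, -0.161). Descending.

Emit:
step_arm --series '[{"x":-0.2,"y":-0.1,"z":-0.8,"twist":1.2,"jaw":8.5},{"x":-0.45,"y":-0.3,"z":-2.4,"twist":2.4,"jaw":8.5},{"x":-0.45,"y":-0.3,"z":-4.4,"twist":2.4,"jaw":8.5},{"x":-0.45,"y":-0.3,"z":-6.4,"twist":2.4,"jaw":8.5},{"x":-0.45,"y":-0.3,"z":-8.4,"twist":2.4,"jaw":8.5},{"x":-0.45,"y":-0.3,"z":-10,"twist":2.4,"jaw":8.5},{"x":-0.45,"y":-0.3,"z":-11.2,"twist":2.4,"jaw":8.5},{"x":-0.45,"y":-0.3,"z":-11.9,"twist":2.4,"jaw":8.5},{"x":-0.45,"y":-0.3,"z":-11.9,"twist":2.4,"jaw":8.5}]'

```text
clock: 2.62
eef_pos: [0.594, -0.1583, 0.0168]
tool_rot: [-0.453, 0.542, 0.457, 0.54]
ft_force: [-0.5, -0.3, 0.5]
grip_width: 0.0851
```

Run:
```python
from h import *
o,M,y=pose()
```

```text
t 2.62 tcp [ 0.594  -0.1583  0.0168] jawyaw 80.19 tilt [-0.0064  0.0021 -1.    ] F [-0.54 -0.28  0.46] T [0.015 0.018 0.028] w 0.0851 j [-0.26  0.63  0.02  0.97  0.   -0.09]
```

Emit:
step_arm --series '[{"x":-0.1,"y":-0.3,"z":0.15,"twist":0,"jaw":8.5},{"x":-0.1,"y":-0.3,"z":0.15,"twist":0,"jaw":8.5},{"x":-0.1,"y":-0.3,"z":0.15,"twist":0,"jaw":6},{"x":-0.1,"y":-0.3,"z":0.15,"twist":0,"jaw":4},{"x":-0.1,"y":-0.3,"z":0.15,"twist":0,"jaw":3}]'

```text
clock: 3.03
eef_pos: [0.5935, -0.1615, 0.0192]
tool_rot: [-0.454, 0.542, 0.457, 0.54]
ft_force: [-0.5, 1.0, -0.2]
grip_width: 0.051
```

Run:
```python
from h import *
o,M,y=pose()
```

```text
t 3.03 tcp [ 0.5935 -0.1615  0.0192] jawyaw 80.19 tilt [-0.0049  0.0017 -1.    ] F [-0.49  1.04 -0.24] T [-0.004 -0.031  0.   ] w 0.051 j [-0.27  0.63  0.03  0.97  0.   -0.09]
```

Emit:
step_arm --series '[{"x":0,"y":0,"z":-0.2,"twist":0,"jaw":3.5},{"x":0,"y":0,"z":-0.2,"twist":0,"jaw":2.8},{"x":0,"y":0,"z":-0.2,"twist":0,"jaw":2.4},{"x":0,"y":0,"z":-0.2,"twist":0,"jaw":1.5},{"x":0,"y":0,"z":-0.2,"twist":0,"jaw":0.5},{"x":0,"y":0,"z":-0.2,"twist":0,"jaw":0},{"x":0,"y":0,"z":-0.2,"twist":0,"jaw":0},{"x":0,"y":0,"z":-0.2,"twist":0,"jaw":0}]'

```text
clock: 3.7
eef_pos: [0.5936, -0.162, 0.0175]
tool_rot: [-0.454, 0.542, 0.457, 0.54]
ft_force: [-2.0, -3.3, 2.9]
grip_width: 0.0235
```

Run:
```python
from h import *
o,M,y=pose()
```

```text
t 3.7 tcp [ 0.5936 -0.162   0.0175] jawyaw 80.17 tilt [-4.7e-03  8.0e-04 -1.0e+00] F [-1.97 -3.33  2.87] T [-0.602  0.311 -0.014] w 0.0235 j [-0.27  0.63  0.02  0.97 -0.   -0.09]
```

Gripped at 23.5 mm. Underside of the file = TCP − 13.5 mm. Lifting.

Emit:
step_arm --series '[{"x":0,"y":0,"z":0.5,"twist":0,"jaw":0},{"x":0,"y":0,"z":1.5,"twist":0,"jaw":0},{"x":0,"y":0,"z":3.5,"twist":0,"jaw":0},{"x":0,"y":0,"z":6,"twist":0,"jaw":0},{"x":0,"y":0,"z":9,"twist":0,"jaw":0},{"x":0,"y":0,"z":12,"twist":0,"jaw":0},{"x":0,"y":0,"z":15,"twist":0,"jaw":0},{"x":0,"y":0,"z":18,"twist":0,"jaw":0},{"x":0,"y":0,"z":20.5,"twist":0,"jaw":0},{"x":0,"y":0,"z":21.5,"twist":0,"jaw":0}]'

```text
clock: 4.53
eef_pos: [0.5948, -0.1616, 0.2368]
tool_rot: [-0.456, 0.541, 0.455, 0.541]
ft_force: [1.1, -0.2, -4.4]
grip_width: 0.0231
```

Run:
```python
from h import *
o,M,y=pose()
p,d=snap('wrist','wrist2'); snap('scene','scene2')
```

```text
t 4.53 tcp [ 0.5948 -0.1616  0.2368] jawyaw 80.2 tilt [ 8.e-04  4.e-04 -1.e+00] F [ 1.12 -0.17 -4.43] T [-0.03  -0.138 -0.018] w 0.0231 j [-0.27  0.48  0.36  1.45  0.   -0.09]
```

View pics/wrist2.png

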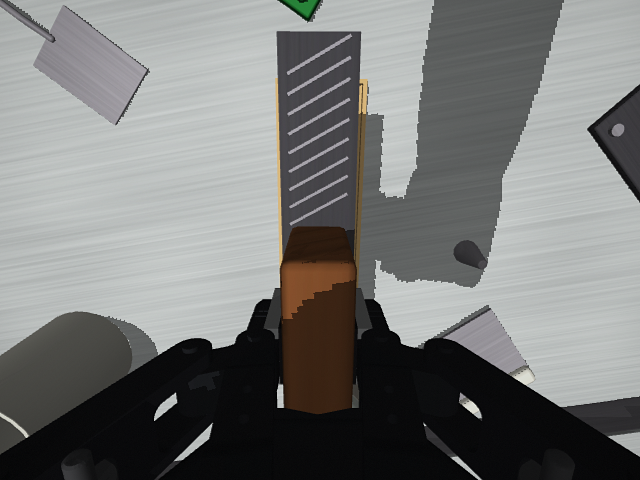

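View pics/scene2.png

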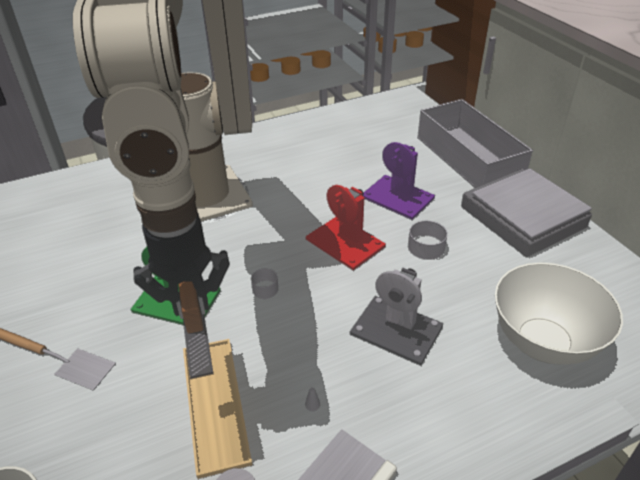

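The blade is level and square in the gripper. Going over to the wheel, at the start of a stroke 40 mm before the top.

Emit:
step_arm --series '[{"x":-0.1,"y":1.5,"z":0,"twist":2,"jaw":0},{"x":-0.4,"y":4.5,"z":0,"twist":6,"jaw":0},{"x":-0.7,"y":8.2,"z":0,"twist":11,"jaw":0},{"x":-1,"y":12,"z":0,"twist":16,"jaw":0},{"x":-1.3,"y":16,"z":0,"twist":21.5,"jaw":0},{"x":-1.6,"y":20,"z":0,"twist":27,"jaw":0},{"x":-1.9,"y":24,"z":0,"twist":32.5,"jaw":0},{"x":-2.2,"y":28,"z":0,"twist":38,"jaw":0},{"x":-2.5,"y":31.5,"z":0,"twist":42,"jaw":0},{"x":-2.7,"y":33.9,"z":0,"twist":44.2,"jaw":0}]'

```text
clock: 5.47
eef_pos: [0.5649, 0.1812, 0.2311]
tool_rot: [-0.624, 0.329, 0.629, 0.326]
ft_force: [0.6, -0.1, -6.3]
grip_width: 0.023
```

Emit:
step_arm --series '[{"x":0,"y":0,"z":-0.5,"twist":0,"jaw":0},{"x":0,"y":0,"z":-1.0,"twist":0,"jaw":0},{"x":0,"y":0,"z":-1.0,"twist":0,"jaw":0},{"x":0,"y":0,"z":-1.0,"twist":0,"jaw":0}]'

```text
clock: 5.8
eef_pos: [0.5638, 0.18, 0.2189]
tool_rot: [-0.623, 0.33, 0.63, 0.326]
ft_force: [0.2, -0.2, -5.8]
grip_width: 0.0232
```

Run:
```python
from h import *
o,M,y=pose()
print((np.array([.5675,.1769])-o['eef_pos'][:2])*100, 124.4-y)
p,d=snap('wrist','wrist3'); snap('scene','scene3')
c=bot.camera_info('wrist');K=c['camera_matrix'];m=c['mount']
v,u=np.mgrid[:480,:640];X=np.stack([(u-K[0,2])/K[0,0]*d,(v-K[1,2])/K[1,1]*d,d],-1)
T=X@m[:3,:3].T+m[:3,3]
W=T@M.T+o['eef_pos']
# blade face
for r in (50,100,150,200): print(r,W[r,320].round(4),T[r,300].round(4),T[r,340].round(4))
```

```text
t 5.8 tcp [0.5638 0.18   0.2189] jawyaw 124.75 tilt [-0.0112 -0.0016 -0.9999] F [ 0.23 -0.17 -5.76] T [-0.023 -0.026  0.028] w 0.0232 j [ 0.31  0.44  0.26  1.4   0.   -0.3 ]
[ 0.37408905 -0.30809813] -0.34558099026219224
50 [0.4773 0.1216 0.2119] [ 0.0089  0.1044 -0.0064] [0.0083 0.1043 0.0089]
100 [0.4917 0.1316 0.21  ] [ 0.009   0.0866 -0.0067] [0.0094 0.0866 0.0093]
150 [0.5076 0.1427 0.2101] [ 0.0084  0.0673 -0.0069] [0.0078 0.0673 0.0095]
200 [0.5247 0.1546 0.2104] [ 0.0074  0.0467 -0.0072] [0.0082 0.0466 0.0099]
```

View pics/wrist3.png

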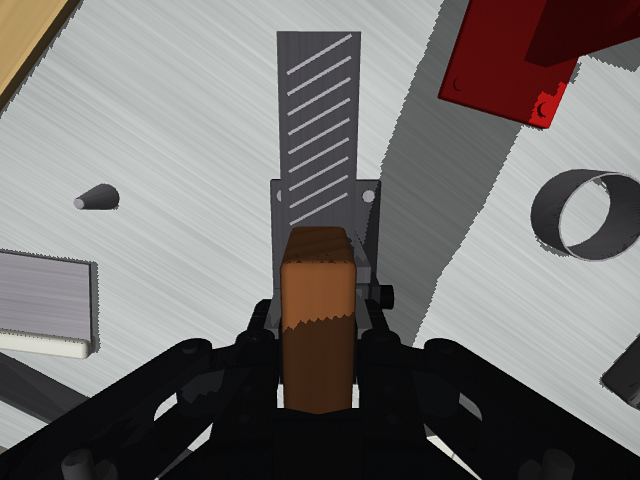

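View pics/scene3.png

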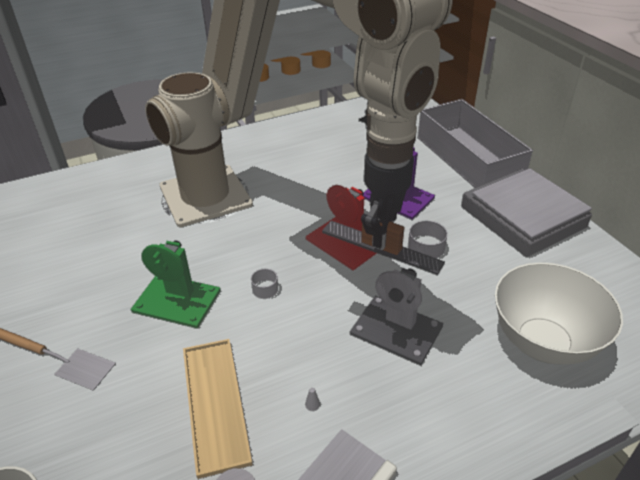

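Scene view: the file is above and before the grey wheel at (400,285) and parallel to its plane. Free Fz with the file is about −5.8 N. I lower to just above the rim and then feel for it.

Emit:
step_arm --series '[{"x":0.2,"y":-0.15,"z":-0.5,"twist":-0.3,"jaw":0},{"x":0.37,"y":-0.3,"z":-1.2,"twist":-0.3,"jaw":0},{"x":0.37,"y":-0.3,"z":-2.0,"twist":-0.3,"jaw":0},{"x":0.37,"y":-0.3,"z":-2.6,"twist":-0.3,"jaw":0},{"x":0.37,"y":-0.3,"z":-2.9,"twist":-0.3,"jaw":0},{"x":0.37,"y":-0.3,"z":-2.9,"twist":-0.3,"jaw":0},{"x":0.37,"y":-0.3,"z":-2.9,"twist":-0.3,"jaw":0}]'

```text
clock: 6.48
eef_pos: [0.5684, 0.1768, 0.1912]
tool_rot: [-0.623, 0.331, 0.628, 0.328]
ft_force: [-0.3, 0.3, -6.2]
grip_width: 0.0234
```

Run:
```python
from h import *
o,M,y=pose()
print((np.array([.5675,.1769])-o['eef_pos'][:2])*100, 124.4-y)
```

```text
t 6.48 tcp [0.5684 0.1768 0.1912] jawyaw 124.4 tilt [-8.7e-03 -5.0e-04 -1.0e+00] F [-0.27  0.34 -6.21] T [-0.003  0.005  0.01 ] w 0.0234 j [ 0.3   0.46  0.21  1.33  0.   -0.3 ]
[-0.08790563  0.00957939] 0.003923375317938849
```

Emit:
step_arm --series '[{"x":0,"y":0,"z":-0.3,"twist":0,"jaw":0},{"x":0,"y":0,"z":-0.6,"twist":0,"jaw":0},{"x":0,"y":0,"z":-0.8,"twist":0,"jaw":0},{"x":0,"y":0,"z":-0.8,"twist":0,"jaw":0}]'

```text
clock: 6.82
eef_pos: [0.568, 0.1768, 0.1827]
tool_rot: [-0.623, 0.332, 0.628, 0.328]
ft_force: [-0.3, 1.0, -6.3]
grip_width: 0.0233
```

Emit:
step_arm --series '[{"x":0,"y":0,"z":-0.1,"twist":0,"jaw":0},{"x":0,"y":0,"z":-0.2,"twist":0,"jaw":0},{"x":0,"y":0,"z":-0.2,"twist":0,"jaw":0}]'

```text
clock: 7.07
eef_pos: [0.5679, 0.1768, 0.1804]
tool_rot: [-0.623, 0.332, 0.628, 0.328]
ft_force: [-0.4, 0.2, -5.8]
grip_width: 0.0233
```

Emit:
step_arm --series '[{"x":0,"y":0,"z":-0.1,"twist":0,"jaw":0},{"x":0,"y":0,"z":-0.1,"twist":0,"jaw":0},{"x":0,"y":0,"z":-0.1,"twist":0,"jaw":0}]'

```text
clock: 7.32
eef_pos: [0.5679, 0.1767, 0.1794]
tool_rot: [-0.622, 0.332, 0.628, 0.328]
ft_force: [-0.5, 0.1, -6.4]
grip_width: 0.0234
```

Emit:
step_arm --series '[{"x":0,"y":0,"z":-0.1,"twist":0,"jaw":0},{"x":0,"y":0,"z":-0.1,"twist":0,"jaw":0},{"x":0,"y":0,"z":-0.1,"twist":0,"jaw":0}]'

```text
clock: 7.57
eef_pos: [0.568, 0.1768, 0.1788]
tool_rot: [-0.623, 0.332, 0.628, 0.328]
ft_force: [-0.4, 0.6, -4.1]
grip_width: 0.0237
```

Contact at TCP z ≈ 0.179 (rim ≈ 0.1655). Pressing to a moderate load first.

Emit:
step_arm --series '[{"x":0,"y":0,"z":-0.15,"twist":0,"jaw":0},{"x":0,"y":0,"z":-0.25,"twist":0,"jaw":0},{"x":0,"y":0,"z":-0.25,"twist":0,"jaw":0}]'

```text
clock: 7.82
eef_pos: [0.5684, 0.177, 0.1774]
tool_rot: [-0.623, 0.331, 0.628, 0.329]
ft_force: [-2.0, -0.9, 2.3]
grip_width: 0.0233
```

Run:
```python
from h import *
o,M,y=pose()
```

```text
t 7.82 tcp [0.5684 0.177  0.1774] jawyaw 124.41 tilt [-7.6e-03  2.0e-04 -1.0e+00] F [-1.95 -0.95  2.25] T [0.04  0.247 0.011] w 0.0233 j [ 0.3   0.46  0.18  1.3   0.   -0.3 ]
```

About 8.4 N on the rim, in the allowed band. First stroke: forward along (0.825, 0.565).

Emit:
step_arm --series '[{"x":0.25,"y":0.17,"z":-0.14,"twist":0,"jaw":0},{"x":0.75,"y":0.51,"z":-0.14,"twist":0,"jaw":0},{"x":1.24,"y":0.85,"z":-0.14,"twist":0,"jaw":0},{"x":1.73,"y":1.19,"z":-0.14,"twist":0,"jaw":0},{"x":2.23,"y":1.53,"z":-0.14,"twist":0,"jaw":0}]'

```text
clock: 8.23
eef_pos: [0.5918, 0.193, 0.1768]
tool_rot: [-0.624, 0.33, 0.628, 0.329]
ft_force: [-2.7, -0.2, 5.9]
grip_width: 0.023
```

Run:
```python
from h import *
o,M,y=pose()
```

```text
t 8.23 tcp [0.5918 0.193  0.1768] jawyaw 124.42 tilt [-6.1e-03  6.0e-04 -1.0e+00] F [-2.74 -0.15  5.86] T [-0.067  0.571  0.012] w 0.023 j [ 0.31  0.52  0.27  1.33  0.   -0.29]
```

Emit:
step_arm --series '[{"x":0.5,"y":0.35,"z":-0.12,"twist":0,"jaw":0},{"x":1.0,"y":0.69,"z":-0.12,"twist":0,"jaw":0},{"x":1.5,"y":1.03,"z":-0.12,"twist":0,"jaw":0},{"x":2.0,"y":1.37,"z":-0.12,"twist":0,"jaw":0}]'

```text
clock: 8.57
eef_pos: [0.6127, 0.2073, 0.1765]
tool_rot: [-0.624, 0.33, 0.627, 0.329]
ft_force: [-3.5, -0.6, 7.0]
grip_width: 0.0234
```

Run:
```python
from h import *
o,M,y=pose()
```

```text
t 8.57 tcp [0.6127 0.2073 0.1765] jawyaw 124.43 tilt [-0.0048  0.001  -1.    ] F [-3.49 -0.59  6.96] T [-0.265  0.906  0.026] w 0.0234 j [ 0.33  0.57  0.35  1.36  0.   -0.28]
```

Emit:
step_arm --series '[{"x":0.5,"y":0.35,"z":-0.08,"twist":0,"jaw":0},{"x":1.0,"y":0.69,"z":-0.06,"twist":0,"jaw":0},{"x":1.5,"y":1.03,"z":-0.05,"twist":0,"jaw":0},{"x":2.0,"y":1.37,"z":-0.05,"twist":0,"jaw":0}]'

```text
clock: 8.9
eef_pos: [0.6333, 0.2214, 0.1765]
tool_rot: [-0.624, 0.33, 0.627, 0.329]
ft_force: [-3.1, -1.3, 6.3]
grip_width: 0.0232
```

Run:
```python
from h import *
o,M,y=pose()
```

```text
t 8.9 tcp [0.6333 0.2214 0.1765] jawyaw 124.43 tilt [-4.3e-03  6.0e-04 -1.0e+00] F [-3.05 -1.29  6.28] T [-0.447  1.13  -0.   ] w 0.0232 j [ 0.34  0.62  0.44  1.4   0.   -0.27]
```

Stroke one was about 79 mm at 8–13 N. I lift, still drifting slightly forward, then return well clear and look at the pin.

Emit:
step_arm --series '[{"x":0.4,"y":0.28,"z":0.2,"twist":0,"jaw":0},{"x":0.6,"y":0.4,"z":0.8,"twist":0,"jaw":0},{"x":0.6,"y":0.4,"z":1.8,"twist":0,"jaw":0},{"x":0.0,"y":0.0,"z":2.5,"twist":0,"jaw":0},{"x":-2.0,"y":-1.4,"z":2.5,"twist":0,"jaw":0},{"x":-4.0,"y":-2.8,"z":2.5,"twist":0,"jaw":0},{"x":-6.0,"y":-4.2,"z":2.5,"twist":0,"jaw":0},{"x":-6.6,"y":-4.5,"z":2.5,"twist":0,"jaw":0},{"x":-6.6,"y":-4.5,"z":2.5,"twist":0,"jaw":0}]'

```text
clock: 9.65
eef_pos: [0.5652, 0.175, 0.2022]
tool_rot: [-0.624, 0.331, 0.627, 0.329]
ft_force: [0.2, -0.2, -5.8]
grip_width: 0.0231
```

```bash
cat >> h.py <<'E'
def pin(f):
    p,d=snap('scene',f);Q=pts('scene',d)
    a=np.radians(34.4);xs=np.array([np.cos(a),np.sin(a)]);ys=np.array([-xs[1],xs[0]])
    D=Q[...,:2]-np.array([.6031,.1976]);X=D@xs-.0002;Y=D@ys;Z=Q[...,2]-.1203
    r=np.hypot(X,Z)
    k=(r<.042)&(r>.021)&(Y<-.012)&(Y>-.028)
    if k.sum(): print('pin n',k.sum(),'x,z',X[k].mean().round(4),Z[k].mean().round(4),'ang',np.arctan2(X[k].mean(),Z[k].mean()).round(3),'mean r',r[k].mean().round(4))
    im=cv2.resize(cv2.cvtColor(p[220:390,310:490],cv2.COLOR_RGB2BGR),None,fx=3.3,fy=3.3,interpolation=cv2.INTER_CUBIC);cv2.imwrite('pics/'+f+'c.png',im)
E
python3 - <<'E'
from h import *
o,M,y=pose(); pin('s4')
E
```

```text
t 9.65 tcp [0.5652 0.175  0.2022] jawyaw 124.36 tilt [-0.0056  0.     -1.    ] F [ 0.21 -0.24 -5.79] T [ 0.014  0.033 -0.02 ] w 0.0231 j [ 0.3   0.44  0.22  1.35  0.   -0.3 ]
pin n 22 x,z 0.0012 -0.0295 ang 3.1 mean r 0.0296
```

View pics/s4c.png

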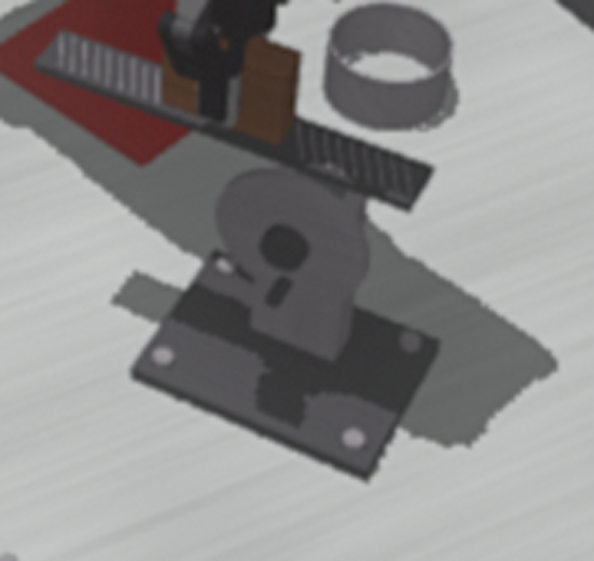

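The pin is now at the bottom of the wheel, (277,291) in the crop, angle ≈ 3.1. That matches no-slip, so about 143 mm of stroke remains. Second stroke.

Emit:
step_arm --series '[{"x":0.2,"y":0.1,"z":-0.8,"twist":0,"jaw":0},{"x":0.2,"y":0.1,"z":-1.6,"twist":0,"jaw":0},{"x":0.2,"y":0.1,"z":-2.1,"twist":0,"jaw":0},{"x":0.2,"y":0.1,"z":-2.1,"twist":0,"jaw":0}]'

```text
clock: 10.03
eef_pos: [0.5686, 0.1771, 0.179]
tool_rot: [-0.624, 0.331, 0.627, 0.329]
ft_force: [0.3, 0.0, -6.9]
grip_width: 0.0234
```

Run:
```python
from h import *
o,M,y=pose()
print('to target z cm',(.1763-o['eef_pos'][2])*100)
```

```text
t 10.03 tcp [0.5686 0.1771 0.179 ] jawyaw 124.41 tilt [-6.2e-03  2.0e-04 -1.0e+00] F [ 0.35  0.04 -6.91] T [0.025 0.013 0.002] w 0.0234 j [ 0.3   0.46  0.18  1.3   0.   -0.3 ]
to target z cm -0.2694992761849091
```

Emit:
step_arm --series '[{"x":0,"y":0,"z":-0.12,"twist":0,"jaw":0},{"x":0,"y":0,"z":-0.26,"twist":0,"jaw":0},{"x":0,"y":0,"z":-0.28,"twist":0,"jaw":0},{"x":0.25,"y":0.17,"z":-0.28,"twist":0,"jaw":0},{"x":0.75,"y":0.51,"z":-0.28,"twist":0,"jaw":0},{"x":1.24,"y":0.85,"z":-0.28,"twist":0,"jaw":0}]'

```text
clock: 10.53
eef_pos: [0.5817, 0.1859, 0.1772]
tool_rot: [-0.624, 0.33, 0.627, 0.329]
ft_force: [-2.4, -0.3, 3.0]
grip_width: 0.0235
```

Run:
```python
from h import *
o,M,y=pose()
```

```text
t 10.53 tcp [0.5817 0.1859 0.1772] jawyaw 124.4 tilt [-4.7e-03  8.0e-04 -1.0e+00] F [-2.35 -0.3   3.01] T [-0.09   0.446 -0.007] w 0.0235 j [ 0.31  0.49  0.23  1.31  0.   -0.29]
```

Emit:
step_arm --series '[{"x":0.5,"y":0.36,"z":-0.12,"twist":0,"jaw":0},{"x":1.0,"y":0.71,"z":-0.12,"twist":0,"jaw":0},{"x":1.5,"y":1.06,"z":-0.12,"twist":0,"jaw":0},{"x":2.0,"y":1.4,"z":-0.12,"twist":0,"jaw":0},{"x":2.5,"y":1.74,"z":-0.12,"twist":0,"jaw":0}]'

```text
clock: 10.95
eef_pos: [0.6077, 0.2038, 0.1768]
tool_rot: [-0.624, 0.33, 0.627, 0.329]
ft_force: [-2.5, -1.3, 6.6]
grip_width: 0.0235
```

Run:
```python
from h import *
o,M,y=pose()
```

```text
t 10.95 tcp [0.6077 0.2038 0.1768] jawyaw 124.4 tilt [-3.3e-03  7.0e-04 -1.0e+00] F [-2.52 -1.33  6.62] T [-0.412  0.679 -0.029] w 0.0235 j [ 0.32  0.55  0.33  1.35  0.   -0.28]
```

Emit:
step_arm --series '[{"x":0.5,"y":0.35,"z":-0.08,"twist":0,"jaw":0},{"x":1.0,"y":0.69,"z":-0.06,"twist":0,"jaw":0},{"x":1.5,"y":1.03,"z":-0.06,"twist":0,"jaw":0},{"x":2.0,"y":1.37,"z":-0.06,"twist":0,"jaw":0},{"x":2.5,"y":1.71,"z":-0.06,"twist":0,"jaw":0}]'

```text
clock: 11.37
eef_pos: [0.6332, 0.2212, 0.1766]
tool_rot: [-0.624, 0.33, 0.627, 0.329]
ft_force: [-2.8, -1.4, 6.6]
grip_width: 0.0231
```

Run:
```python
from h import *
o,M,y=pose()
```

```text
t 11.37 tcp [0.6332 0.2212 0.1766] jawyaw 124.41 tilt [-3.1e-03  4.0e-04 -1.0e+00] F [-2.83 -1.38  6.63] T [-0.578  0.991  0.014] w 0.0231 j [ 0.34  0.62  0.44  1.4   0.   -0.27]
```

Emit:
step_arm --series '[{"x":0.4,"y":0.28,"z":0.2,"twist":0,"jaw":0},{"x":0.6,"y":0.4,"z":0.8,"twist":0,"jaw":0},{"x":0.6,"y":0.4,"z":1.8,"twist":0,"jaw":0},{"x":0.0,"y":0.0,"z":2.5,"twist":0,"jaw":0},{"x":-2.0,"y":-1.4,"z":2.5,"twist":0,"jaw":0},{"x":-4.0,"y":-2.8,"z":2.5,"twist":0,"jaw":0},{"x":-6.0,"y":-4.2,"z":2.5,"twist":0,"jaw":0},{"x":-6.6,"y":-4.5,"z":2.5,"twist":0,"jaw":0},{"x":-6.6,"y":-4.5,"z":2.5,"twist":0,"jaw":0}]'

```text
clock: 12.12
eef_pos: [0.5651, 0.1749, 0.2024]
tool_rot: [-0.624, 0.331, 0.627, 0.329]
ft_force: [0.3, 0.3, -4.9]
grip_width: 0.0234
```

Run:
```python
from h import *
o,M,y=pose(); pin('s5')
```

```text
t 12.12 tcp [0.5651 0.1749 0.2024] jawyaw 124.35 tilt [-0.0043  0.     -1.    ] F [ 0.28  0.32 -4.86] T [0.018 0.002 0.011] w 0.0234 j [ 0.3   0.44  0.21  1.35  0.   -0.3 ]
pin n 26 x,z -0.0292 0.0098 ang -1.246 mean r 0.0309
```

View pics/s5c.png

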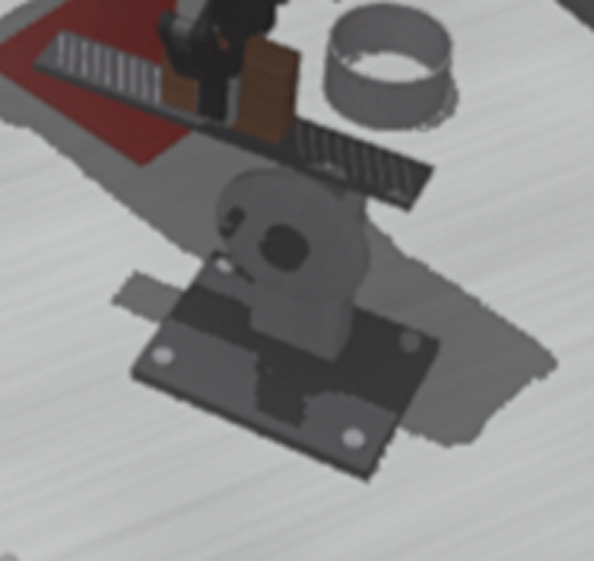

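The pin is at upper left, (233,219) in the crop, angle −1.25. About 56 mm of rim remains. Third stroke is shorter, stopping early to check.

Emit:
step_arm --series '[{"x":0.8,"y":0.55,"z":-0.5,"twist":0,"jaw":0},{"x":1.5,"y":1.0,"z":-1.2,"twist":0,"jaw":0},{"x":1.5,"y":1.0,"z":-1.8,"twist":0,"jaw":0},{"x":1.5,"y":1.0,"z":-2.05,"twist":0,"jaw":0},{"x":1.5,"y":1.0,"z":-2.05,"twist":0,"jaw":0}]'

```text
clock: 12.58
eef_pos: [0.581, 0.1859, 0.1796]
tool_rot: [-0.624, 0.331, 0.627, 0.329]
ft_force: [-0.5, 1.3, -6.6]
grip_width: 0.0235
```

Run:
```python
from h import *
o,M,y=pose()
print('to target z cm',(.1763-o['eef_pos'][2])*100)
```

```text
t 12.58 tcp [0.581  0.1859 0.1796] jawyaw 124.4 tilt [-6.1e-03 -4.0e-04 -1.0e+00] F [-0.48  1.34 -6.61] T [-0.088  0.017 -0.052] w 0.0235 j [ 0.31  0.49  0.23  1.32  0.   -0.29]
to target z cm -0.3260413833252457
```

Emit:
step_arm --series '[{"x":0,"y":0,"z":-0.15,"twist":0,"jaw":0},{"x":0,"y":0,"z":-0.3,"twist":0,"jaw":0},{"x":0,"y":0,"z":-0.35,"twist":0,"jaw":0},{"x":0.25,"y":0.18,"z":-0.35,"twist":0,"jaw":0},{"x":0.75,"y":0.52,"z":-0.35,"twist":0,"jaw":0},{"x":1.25,"y":0.87,"z":-0.35,"twist":0,"jaw":0},{"x":1.75,"y":1.21,"z":-0.35,"twist":0,"jaw":0}]'

```text
clock: 13.17
eef_pos: [0.5995, 0.1984, 0.1771]
tool_rot: [-0.624, 0.331, 0.627, 0.329]
ft_force: [-2.7, -1.7, 4.5]
grip_width: 0.0232
```

Run:
```python
from h import *
o,M,y=pose()
```

```text
t 13.17 tcp [0.5995 0.1984 0.1771] jawyaw 124.4 tilt [-0.0044  0.     -1.    ] F [-2.74 -1.66  4.47] T [-0.314  0.529 -0.048] w 0.0232 j [ 0.32  0.53  0.3   1.34  0.   -0.28]
```

Emit:
step_arm --series '[{"x":0.5,"y":0.35,"z":-0.12,"twist":0,"jaw":0},{"x":1.0,"y":0.69,"z":-0.1,"twist":0,"jaw":0},{"x":1.4,"y":0.96,"z":-0.1,"twist":0,"jaw":0},{"x":1.6,"y":1.1,"z":-0.1,"twist":0,"jaw":0},{"x":1.6,"y":1.1,"z":-0.1,"twist":0,"jaw":0},{"x":1.6,"y":1.1,"z":-0.1,"twist":0,"jaw":0}]'

```text
clock: 13.67
eef_pos: [0.6171, 0.2105, 0.177]
tool_rot: [-0.625, 0.329, 0.626, 0.33]
ft_force: [-1.8, 0.2, 4.7]
grip_width: 0.0233
```

Run:
```python
from h import *
o,M,y=pose(); pin('s6')
p,d=snap('wrist','w6')
```

```text
t 13.67 tcp [0.6171 0.2105 0.177 ] jawyaw 124.42 tilt [-0.0015  0.0014 -1.    ] F [-1.82  0.16  4.71] T [-0.116  0.442 -0.057] w 0.0233 j [ 0.33  0.57  0.37  1.36  0.   -0.27]
pin n 25 x,z -0.0102 0.0294 ang -0.333 mean r 0.0312
```

View pics/s6c.png

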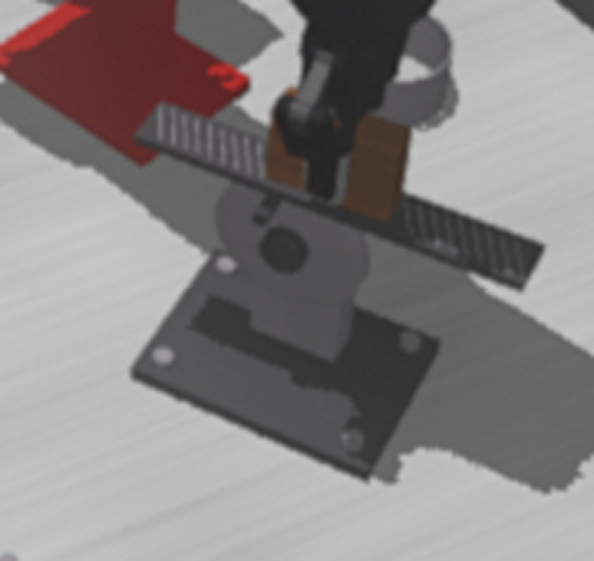

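The pin is visible with the file still down, at (267,211) in the crop, angle ≈ −0.32 and about 14 mm to go. I check for bias in the measurement before finishing.

Run:
```python
from h import *
a=np.radians(34.4);xs=np.array([np.cos(a),np.sin(a)]);ys=np.array([-xs[1],xs[0]])
c=bot.camera_info('scene');C=-c['R'].T@c['t'];print('cam in stand',(C[:2]-[.603,.1976])@xs,(C[:2]-[.603,.1976])@ys,C[2])
for f in('scene0','s4','s5','s6'):
    d=np.load('pics/'+f+'.npz')['d'];Q=pts('scene',d)
    D=Q[...,:2]-np.array([.6031,.1976]);X=D@xs;Y=D@ys;Z=Q[...,2]-.1203;r=np.hypot(X,Z)
    fc=(np.abs(Y)<.004)&(r<.055)
    # robust circle: boundary of face by per-angle max radius
    th=np.arctan2(X,Z)
    hub=(r<.018)&(Y<-.005)
    print(f,'hub',hub.sum(),X[hub].mean().round(4),Z[hub].mean().round(4),Y[hub].min().round(4))
    print('  face x extents by z band',[(round(zz,3),X[fc&(np.abs(Z-zz)<.004)].min().round(4),X[fc&(np.abs(Z-zz)<.004)].max().round(4)) for zz in(-.01,0,.01)])
    k=(r<.042)&(r>.02)&(Y<-.012)&(Y>-.03)
    t=k&(Y<np.percentile(Y[k],60));print('  pin all',X[k].mean().round(4),Z[k].mean().round(4),'tip',t.sum(),X[t].mean().round(4),Z[t].mean().round(4),np.sort(Y[k]).round(4)[:20])
    print('  sidepts X',X[k].min().round(4),X[k].max().round(4),'Z',Z[k].min().round(4),Z[k].max().round(4))
```

```text
cam in stand 0.25873483423494226 -0.6924172660899945 0.8845574696899373
scene0 hub 139 0.0006 0.0022 -0.0118
  face x extents by z band [(-0.01, np.float64(-0.0434), np.float64(0.044)), (0, np.float64(-0.0441), np.float64(0.0445)), (0.01, np.float64(-0.0431), np.float64(0.0442))]
  pin all 0.0298 0.0118 tip 16 0.0292 0.0111 [-0.021  -0.0203 -0.0197 -0.0191 -0.0185 -0.0178 -0.0177 -0.0174 -0.0172
 -0.0169 -0.0168 -0.0168 -0.0168 -0.0166 -0.0163 -0.0162 -0.0159 -0.0158
 -0.0156 -0.0155]
  sidepts X 0.0249 0.0343 Z 0.0065 0.0183
s4 hub 135 0.0006 0.0021 -0.0128
  face x extents by z band [(-0.01, np.float64(-0.0434), np.float64(0.0438)), (0, np.float64(-0.0449), np.float64(0.0448)), (0.01, np.float64(-0.0421), np.float64(0.0449))]
  pin all 0.0014 -0.0295 tip 13 0.001 -0.0297 [-0.0191 -0.0189 -0.0181 -0.0178 -0.0177 -0.0174 -0.0174 -0.0172 -0.0171
 -0.017  -0.017  -0.0169 -0.0165 -0.0162 -0.0161 -0.0158 -0.0157 -0.0153
 -0.0131 -0.0131]
  sidepts X -0.0029 0.0052 Z -0.034 -0.0255
s5 hub 139 0.001 0.0021 -0.0131
  face x extents by z band [(-0.01, np.float64(-0.0442), np.float64(0.0435)), (0, np.float64(-0.0442), np.float64(0.0451)), (0.01, np.float64(-0.0435), np.float64(0.0454))]
  pin all -0.029 0.0098 tip 15 -0.0291 0.0086 [-0.0208 -0.0191 -0.0188 -0.0186 -0.0184 -0.018  -0.0173 -0.0173 -0.0168
 -0.0167 -0.0167 -0.0167 -0.0166 -0.0165 -0.0161 -0.0159 -0.0158 -0.0156
 -0.0153 -0.0153]
  sidepts X -0.0344 -0.0253 Z 0.0037 0.0147
s6 hub 134 0.0004 0.0002 -0.0121
  face x extents by z band [(-0.01, np.float64(-0.0437), np.float64(0.0433)), (0, np.float64(-0.0443), np.float64(0.0449)), (0.01, np.float64(-0.0424), np.float64(0.045))]
  pin all -0.01 0.0294 tip 15 -0.0103 0.0285 [-0.0186 -0.0185 -0.0185 -0.0184 -0.0183 -0.0177 -0.0176 -0.0175 -0.0174
 -0.0172 -0.0171 -0.0171 -0.0166 -0.0166 -0.0162 -0.0159 -0.0157 -0.0156
 -0.015  -0.015 ]
  sidepts X -0.015 -0.0064 Z 0.0229 0.0337
```

Relative to the hub the pin is at −0.34 rad, so about 15 mm is left. I continue this stroke by 12 mm, then check.

Emit:
step_arm --series '[{"x":0.25,"y":0.17,"z":-0.12,"twist":0,"jaw":0},{"x":0.55,"y":0.38,"z":-0.12,"twist":0,"jaw":0},{"x":0.85,"y":0.58,"z":-0.12,"twist":0,"jaw":0},{"x":1.0,"y":0.68,"z":-0.12,"twist":0,"jaw":0},{"x":1.0,"y":0.68,"z":-0.12,"twist":0,"jaw":0}]'

```text
clock: 14.18
eef_pos: [0.6279, 0.2179, 0.1766]
tool_rot: [-0.625, 0.329, 0.626, 0.33]
ft_force: [-1.3, -0.1, 7.2]
grip_width: 0.0235
```

```bash
cat >> h.py <<'E'
def pin2(f):
    p,d=snap('scene',f);Q=pts('scene',d)
    a=np.radians(34.4);xs=np.array([np.cos(a),np.sin(a)]);ys=np.array([-xs[1],xs[0]])
    D=Q[...,:2]-np.array([.6031,.1976]);X=D@xs;Y=D@ys;Z=Q[...,2]-.1203;r=np.hypot(X,Z)
    hub=(r<.018)&(Y<-.005);k=(r<.042)&(r>.02)&(Y<-.012)&(Y>-.03)
    dx=X[k].mean()-X[hub].mean()
    print('n',k.sum(),'hubx',X[hub].mean(),'pin X',X[k].mean(),'mid X',(X[k].min()+X[k].max())/2,'Z',Z[k].mean(),'ang asin',np.arcsin(dx/.031))
    im=cv2.resize(cv2.cvtColor(p[220:390,310:490],cv2.COLOR_RGB2BGR),None,fx=3.3,fy=3.3,interpolation=cv2.INTER_CUBIC);cv2.imwrite('pics/'+f+'c.png',im)
E
python3 - <<'E'
from h import *
o,M,y=pose(); pin2('s7')
E
```

```text
t 14.18 tcp [0.6279 0.2179 0.1766] jawyaw 124.43 tilt [ 3.0e-04  2.1e-03 -1.0e+00] F [-1.32 -0.08  7.18] T [-0.309  0.732 -0.005] w 0.0235 j [ 0.33  0.6   0.41  1.38  0.   -0.27]
n 23 hubx 0.0004827720035225044 pin X -0.0010857182090373049 mid X -0.0013103212052725367 Z 0.0305532775354104 ang asin -0.050618071212690255
```

View pics/s7c.png

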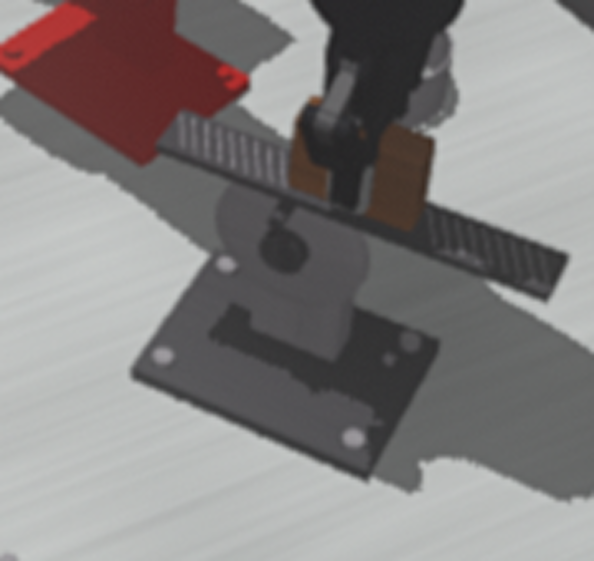

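At −0.05 rad; 2.4 mm more, then lift straight up.

Emit:
step_arm --series '[{"x":0.1,"y":0.07,"z":-0.12,"twist":0,"jaw":0},{"x":0.2,"y":0.14,"z":-0.12,"twist":0,"jaw":0},{"x":0.2,"y":0.14,"z":-0.12,"twist":0,"jaw":0}]'

```text
clock: 14.48
eef_pos: [0.6307, 0.2198, 0.1765]
tool_rot: [0.626, -0.328, -0.625, -0.331]
ft_force: [-2.5, -1.4, 7.3]
grip_width: 0.0234
```

Run:
```python
from h import *
o,M,y=pose(); pin2('s8')
```

```text
t 14.48 tcp [0.6307 0.2198 0.1765] jawyaw 124.44 tilt [ 0.0021  0.0027 -1.    ] F [-2.53 -1.38  7.26] T [-0.41   0.853 -0.008] w 0.0234 j [ 0.33  0.61  0.42  1.38  0.   -0.27]
n 26 hubx 0.0004171100857191394 pin X 0.0006122650010136007 mid X 0.0009195769606150182 Z 0.030157246132932223 ang asin 0.006295361430641382
```

Pin at +0.006. Lifting straight up.

Emit:
step_arm --series '[{"x":0,"y":0,"z":0.15,"twist":0,"jaw":0},{"x":0,"y":0,"z":0.6,"twist":0,"jaw":0},{"x":0,"y":0,"z":1.4,"twist":0,"jaw":0},{"x":0,"y":0,"z":2.6,"twist":0,"jaw":0},{"x":0,"y":0,"z":4.0,"twist":0,"jaw":0},{"x":0,"y":0,"z":5.0,"twist":0,"jaw":0},{"x":0,"y":0,"z":5.0,"twist":0,"jaw":0}]'

```text
clock: 15.12
eef_pos: [0.632, 0.2204, 0.2287]
tool_rot: [0.627, -0.327, -0.624, -0.332]
ft_force: [0.4, 0.5, -5.1]
grip_width: 0.0236
```

Run:
```python
from h import *
o,M,y=pose(); pin2('s9')
# tray drop target: centre of tray avg (0.5985,-0.1583) yaw -10.2 -> jaw 79.8
print('delta cm',(np.array([.597,-.160])-o['eef_pos'][:2])*100,'twist',79.9-y)
```

```text
t 15.12 tcp [0.632  0.2204 0.2287] jawyaw 124.45 tilt [ 0.0058  0.0042 -1.    ] F [ 0.37  0.52 -5.11] T [ 0.013 -0.044  0.016] w 0.0236 j [ 0.33  0.59  0.53  1.5   0.   -0.27]
n 26 hubx 0.0007461384286111566 pin X 0.0011526507293364394 mid X 0.0006428394752377288 Z 0.03232829726829953 ang asin 0.013113675876681863
delta cm [ -3.50025837 -38.03536957] twist -44.54632537735685
```

View pics/s9c.png

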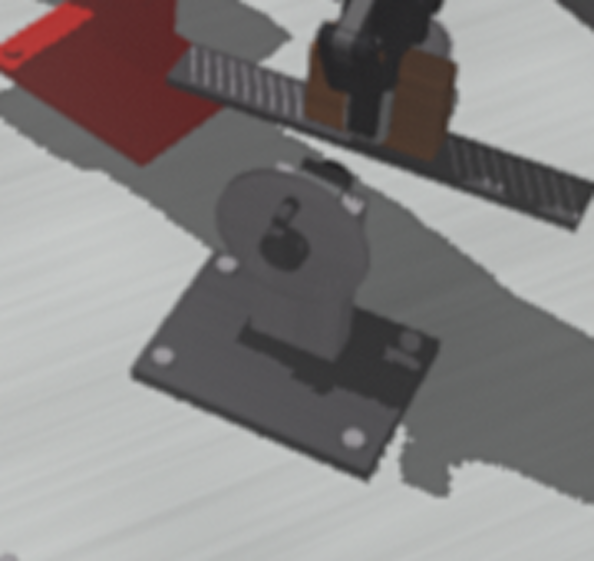

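The file is clear and the pin stands at the top, (288,208), right over the hub at (283,247). Angle ≈ +0.01, wheel undisturbed by the lift. Carrying the file back to its tray.

Emit:
step_arm --series '[{"x":-0.2,"y":-1.5,"z":0,"twist":-2,"jaw":0},{"x":-0.5,"y":-5,"z":0,"twist":-6.5,"jaw":0},{"x":-0.9,"y":-9,"z":0,"twist":-12,"jaw":0},{"x":-1.3,"y":-13.1,"z":0,"twist":-17.5,"jaw":0},{"x":-1.7,"y":-17.2,"z":0,"twist":-23,"jaw":0},{"x":-2.1,"y":-21.3,"z":0,"twist":-28.5,"jaw":0},{"x":-2.5,"y":-25.4,"z":0,"twist":-34,"jaw":0},{"x":-2.9,"y":-29.5,"z":0,"twist":-38.5,"jaw":0},{"x":-3.2,"y":-33.5,"z":0,"twist":-42,"jaw":0},{"x":-3.5,"y":-37,"z":0,"twist":-44.5,"jaw":0}]'

```text
clock: 16.0
eef_pos: [0.595, -0.1529, 0.2262]
tool_rot: [-0.454, 0.542, 0.452, 0.544]
ft_force: [0.5, -0.6, -6.2]
grip_width: 0.0232
```

Emit:
step_arm --series '[{"x":0,"y":0,"z":-1,"twist":0,"jaw":0},{"x":0,"y":0,"z":-3,"twist":0,"jaw":0},{"x":0,"y":0,"z":-6,"twist":0,"jaw":0},{"x":0,"y":0,"z":-9,"twist":0,"jaw":0},{"x":0,"y":0,"z":-12,"twist":0,"jaw":0},{"x":0,"y":0,"z":-13.5,"twist":0,"jaw":0},{"x":0,"y":0,"z":-13.5,"twist":0,"jaw":0},{"x":0,"y":0,"z":-13.5,"twist":0,"jaw":0}]'

```text
clock: 16.67
eef_pos: [0.5933, -0.1528, 0.0893]
tool_rot: [-0.453, 0.543, 0.453, 0.543]
ft_force: [1.5, 0.2, -5.2]
grip_width: 0.0235
```

Run:
```python
from h import *
o,M,y=pose()
print('delta cm',(np.array([.597,-.160,.0175])-o['eef_pos'])*100,'twist',79.9-y)
snap('wrist','w10');snap('scene','s10')
```

```text
t 16.67 tcp [ 0.5933 -0.1528  0.0893] jawyaw 79.62 tilt [-7.e-04  1.e-04 -1.e+00] F [ 1.49  0.2  -5.24] T [-0.037 -0.023 -0.013] w 0.0235 j [-0.25  0.55  0.09  1.11 -0.   -0.07]
delta cm [ 0.37043349 -0.71737636 -7.18444241] twist 0.28099704717037355
```

View pics/s10.png

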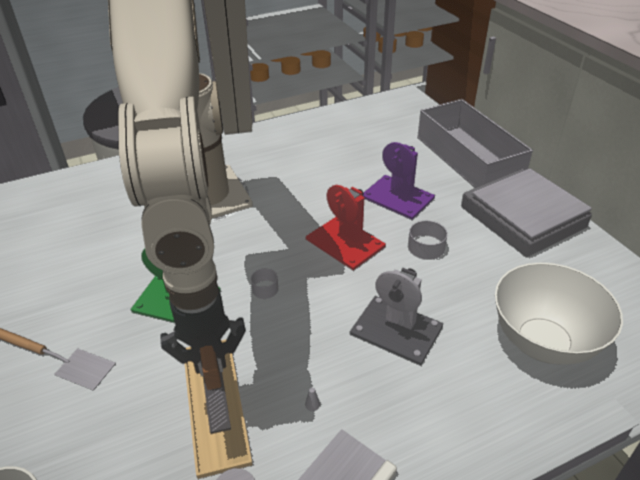

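View pics/w10.png

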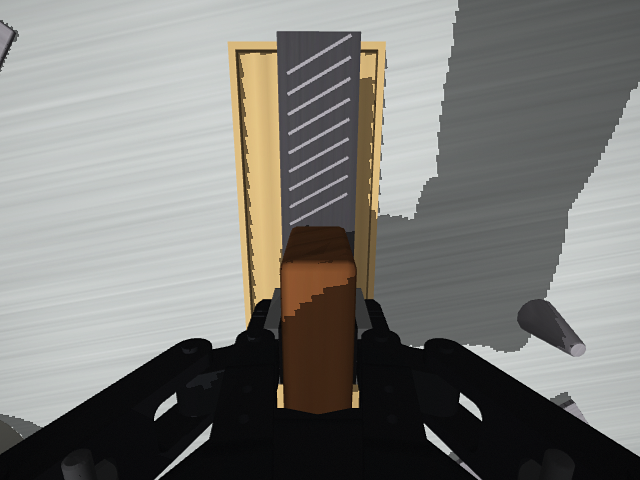

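The file is over the tray and parallel to it. A small correction toward centre, then lower.

Emit:
step_arm --series '[{"x":0.2,"y":-0.25,"z":-0.8,"twist":0.3,"jaw":0},{"x":0.4,"y":-0.5,"z":-2.2,"twist":0.3,"jaw":0},{"x":0.4,"y":-0.5,"z":-4.0,"twist":0.3,"jaw":0},{"x":0.4,"y":-0.5,"z":-5.5,"twist":0.3,"jaw":0},{"x":0.4,"y":-0.5,"z":-6.4,"twist":0.3,"jaw":0},{"x":0.4,"y":-0.5,"z":-6.6,"twist":0.3,"jaw":0},{"x":0.4,"y":-0.5,"z":-6.6,"twist":0.3,"jaw":0}]'

```text
clock: 17.35
eef_pos: [0.6002, -0.1584, 0.0265]
tool_rot: [-0.456, 0.541, 0.452, 0.543]
ft_force: [0.7, -1.0, -6.5]
grip_width: 0.0232
```

Run:
```python
from h import *
o,M,y=pose()
print('delta cm',(np.array([.597,-.158,.0175])-o['eef_pos'])*100,'twist',79.9-y)
```

```text
t 17.35 tcp [ 0.6002 -0.1584  0.0265] jawyaw 79.94 tilt [ 0.006  -0.0016 -1.    ] F [ 0.71 -0.99 -6.49] T [0.014 0.01  0.025] w 0.0232 j [-0.26  0.62  0.04  0.98 -0.   -0.08]
delta cm [-0.31544269  0.04369828 -0.89913597] twist -0.042744852393369115
```

Emit:
step_arm --series '[{"x":-0.1,"y":0,"z":-0.3,"twist":0,"jaw":0},{"x":-0.2,"y":0,"z":-0.6,"twist":0,"jaw":0},{"x":-0.2,"y":0,"z":-0.8,"twist":0,"jaw":0},{"x":-0.2,"y":0,"z":-0.9,"twist":0,"jaw":0},{"x":-0.2,"y":0,"z":-0.9,"twist":0,"jaw":0}]'

```text
clock: 17.77
eef_pos: [0.5985, -0.1586, 0.0184]
tool_rot: [-0.456, 0.54, 0.452, 0.543]
ft_force: [0.5, 0.4, -1.9]
grip_width: 0.0231
```

Run:
```python
from h import *
o,M,y=pose()
```

```text
t 17.77 tcp [ 0.5985 -0.1586  0.0184] jawyaw 79.94 tilt [ 0.007 -0.002 -1.   ] F [ 0.5   0.35 -1.86] T [ 0.125  0.512 -0.013] w 0.0231 j [-0.26  0.63  0.02  0.96 -0.   -0.08]
```

The file has touched down with about 4 N. Opening, then straight up.

Emit:
step_arm --series '[{"x":0,"y":0,"z":-0.05,"twist":0,"jaw":0},{"x":0,"y":0,"z":-0.05,"twist":0,"jaw":2.5},{"x":0,"y":0,"z":-0.05,"twist":0,"jaw":3},{"x":0,"y":0,"z":0,"twist":0,"jaw":4},{"x":0,"y":0,"z":0,"twist":0,"jaw":6},{"x":0,"y":0,"z":0,"twist":0,"jaw":7},{"x":0,"y":0,"z":0,"twist":0,"jaw":7},{"x":0,"y":0,"z":0.1,"twist":0,"jaw":7}]'

```text
clock: 18.43
eef_pos: [0.5985, -0.1585, 0.0193]
tool_rot: [-0.456, 0.54, 0.452, 0.543]
ft_force: [-0.5, 0.7, 0.3]
grip_width: 0.0699
```

Emit:
step_arm --series '[{"x":0,"y":0,"z":0.5,"twist":0,"jaw":7},{"x":0,"y":0,"z":1.5,"twist":0,"jaw":7},{"x":0,"y":0,"z":3.5,"twist":0,"jaw":7},{"x":0,"y":0,"z":6,"twist":0,"jaw":7},{"x":0,"y":0,"z":9,"twist":0,"jaw":7},{"x":0,"y":0,"z":12,"twist":0,"jaw":7},{"x":0,"y":0,"z":14.5,"twist":0,"jaw":7},{"x":0,"y":0,"z":15,"twist":0,"jaw":7},{"x":0,"y":0,"z":15,"twist":0,"jaw":7}]'

```text
clock: 19.18
eef_pos: [0.6003, -0.159, 0.1732]
tool_rot: [-0.458, 0.539, 0.45, 0.545]
ft_force: [0.2, -0.2, -0.5]
grip_width: 0.0703
```

Run:
```python
from h import *
o,M,y=pose();pin2('s11')
p,d=snap('wrist','w11')
c=bot.camera_info('wrist');K=c['camera_matrix'];m=c['mount']
v,u=np.mgrid[:480,:640];X=np.stack([(u-K[0,2])/K[0,0]*d,(v-K[1,2])/K[1,1]*d,d],-1)
W=(X@m[:3,:3].T+m[:3,3])@M.T+o['eef_pos']
h=cv2.cvtColor(p,cv2.COLOR_RGB2HSV)
g=(h[...,1]>90)&(W[...,2]>.053)&(W[...,2]<.066)&(d>0)
g=cv2.morphologyEx(g.astype(np.uint8),cv2.MORPH_OPEN,np.ones((5,5)))>0
print('grip',W[g].mean(0),cv2.minAreaRect(W[g][:,:2].astype(np.float32)*1000))
```

```text
t 19.18 tcp [ 0.6003 -0.159   0.1732] jawyaw 79.94 tilt [ 0.0136 -0.0038 -0.9999] F [ 0.23 -0.24 -0.51] T [0.022 0.007 0.018] w 0.0703 j [-0.26  0.5   0.23  1.29 -0.   -0.08]
n 27 hubx 0.0005368635233717001 pin X 0.001004739387863846 mid X 0.0003648090693794922 Z 0.03204858549568067 ang asin 0.015093342882356354
grip [ 0.5965659  -0.15815233  0.06171158] ((598.4679565429688, -158.5224609375), (23.830039978027344, 68.81576538085938), 79.59741973876953)
```

View pics/w11.png

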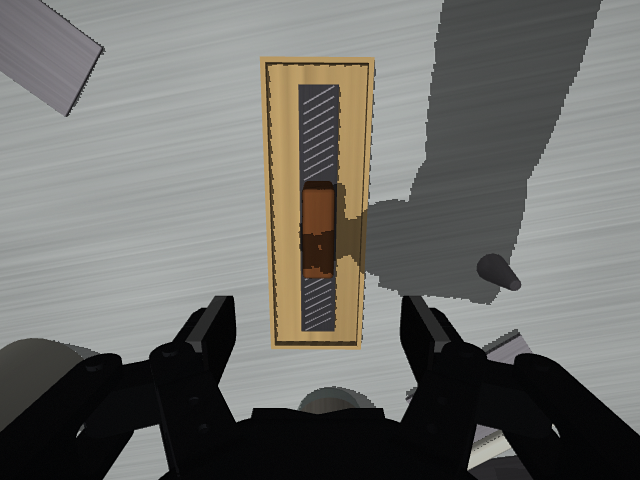

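View pics/s11.png

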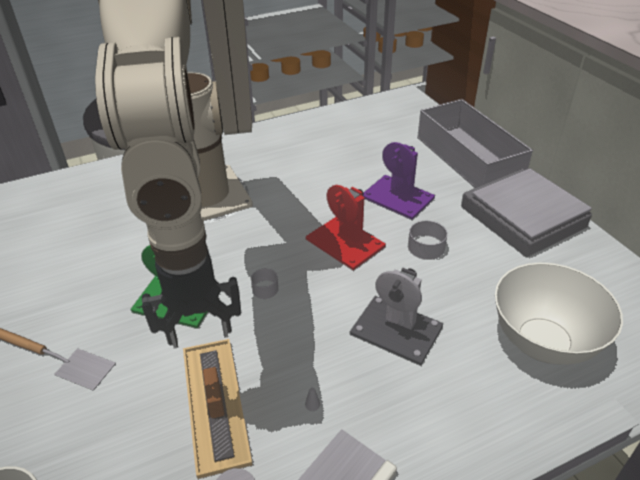

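The file lies flat and centred in its tray (wrist view, 318,230) and the gripper is clear. The pin is at the top (+0.015 rad) and everything else is untouched. Handing in.

```bash
python3 -c "
from workcell import bot
print(bot.job_done())"
```

```text
the job is handed in; nothing more can be done
None
```

I took the block file from its tray and dressed the grey stand's wheel with three forward strokes. The file was lifted clear for both returns, and I then laid it back in the tray and handed the job in at about 19 s of the 69 s.

- **Pressure:** The load on the rim at my readings between moves was 8–14 N, inside the 5–20 N band.
- **Wheel:** Pin angles of about 1.2, 3.1, 5.0 and then the top match the stroke lengths to within a few millimetres. I saw no sign of slip or backward turning. The last stroke was paused twice with the file still down to check the pin, then finished with about 2.5 mm more.
- **Last checks:** The pin is at +0.015 rad from the top, with an accuracy of roughly ±0.05. The file lies flat in its tray, with its grip about 1 mm from the tray's centre. The gripper touches nothing, and the other things on the bench look unmoved.
- **Failed or disagreeing:** The first move call was refused because a field was missing, so the next one ran early from the start pose, harmlessly. The camera views also differed by 2–3 mm on positions, which did not matter here.

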